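# Clamp a re-glued phone in the screen press

## Task

The phone in the tray of the small screen press has a freshly glued screen and has to be clamped. First push the tray fully home under the pad with your fingertips, then push the hand wheel round by its upright handle through exactly one full turn clockwise (seen from above), so that the handle stops where it started and the pad presses on the glass. Only push: do not grip or force the handle, do not touch or lift the phone, and leave the other things on the bench where they are.

Things in the scene. Friction and masses are not known exactly. Their poses are not given: they have to be found in the camera images.
- press: The fixed screen press: grey base plate 190 x 150 mm on the bench, two steel columns, a grey crossbeam (44 x 150 mm, top 115 mm above the bench), hand wheel on top. Origin: centre of the underside of the base on the bench, straight below the wheel's axis. Its z is up; its +x is the direction in which the tray is pushed home; its -x is the side where the tray sticks out, which is to the robot's right, give or take 20 degrees. It stays where it is during the job.
- tray (a joint): The aluminium tray slides along the press's x. 0 = fully home (firm stop), about 0.060 = drawn out as found (m). It has a little friction (about 1.5 N) and no spring; it stays where it is left.
- tray_front (a point): Centre of the outer face of the tray's front block, the place to push. The block is 42 mm thick along the press's x, 90 mm wide, and reaches from 13 to 45 mm above the bench; this point is 29.5 mm above the bench, and 116 mm from the press's origin along its -x when the tray is home. The phone starts right behind the block.
- presswheel (a joint): Angle of the hand wheel (rad): grows as the wheel turns clockwise seen from above, 6.283 per turn; not zero at the start (between -0.6 and 0.6). One turn clockwise screws the pad down by 8 mm. Stiff bearing: it takes about 2 to 3 N at the handle and stays where it is left. The screw's end stops lie at -1.5 and 8.8, so nothing stops the wheel after one turn.
- wheel_axis (a point): Point on the vertical axis of the hand wheel, 145 mm above the bench, level with the top of the wheel's hub. The wheel is an aluminium ring, 123 mm over all, with three spokes; its rim's top is 144 mm above the bench. The threaded spindle stands out of the hub to at most 167 mm above the bench.
- handle: The upright black handle on the wheel's rim, 19 mm in diameter, free to spin about its own pin. Its origin is the centre of its foot, 148.5 mm above the bench, 55 mm from the wheel's axis; it reaches up to 199 mm. It goes round with the wheel at this height and stays upright. At wheel angle 0 it lies from the axis along the press's -x.
- pad: The black rubber pad (104 x 56 mm) under the crossbeam that comes down on the glass; spring-loaded (2 N per mm). Origin: centre of its underside. At wheel angle 0 it is 5 mm above the glass.
- phone: Dark smartphone, 144 x 69 x 8 mm, lying loose, glass up, in the tray's shallow nest, underside 21 mm above the bench. Origin: centre of its underside; x along its length.
- suction_puller: Yellow suction-cup screen puller, 58 x 58 x 78 mm, loose bystander behind the press. Origin: centre of its underside.
- flux_jar: Small jar with yellow lid, 36 mm wide, 33 mm high, loose bystander beside the tray's front end. Origin: centre of its underside.
- driver_yellow: Yellow screwdriver, 130 x 10 x 10 mm, loose bystander lying at the far end of the press from the tray. Origin: its underside at mid-length.
- tweezers_b: Dark tweezers, 118 x 14 x 10 mm, loose bystander lying behind the press. Origin: its underside at mid-length.
- tape_roll: Roll of amber tape, 60 mm wide, 12 mm high, loose bystander to the right. Origin: centre of its underside.
- battery_cell: Phone battery pack, 93 x 42 x 9 mm, loose bystander to the right. Origin: centre of its underside.

How it is judged:
By the outcome, as a careful person would: the job done as asked, in the order asked, and still so for the second after the job is handed in, with the robot touching nothing.
It also fails if it takes over 69 s, if anything falls off the work surface, if the arm or the gripper's body presses on something with over 40 N, if the wrist force passes 120 N, or if a joint passes its speed limit or range.

## Robot

A 6-joint arm with a two-finger parallel gripper is mounted at the origin on a cart in front of the work surface, level with it; the furniture and walls round the work are solid. World frame = base frame: x ahead of the robot, y to its left, z up, the work surface at z = 0. Lengths are in mm, angles in rad, forces in N, time in s.
With the tool pointing down it reaches from about 275 to 975 mm from the base axis. Payload 8.4 kg.
Tool frame: the origin (TCP) lies at the very end of the fingers, on their centre line; the grasp point (between the pads) lies 19 mm behind it (ctrl.tcp_to_grasp is the distance from the TCP to the grasp point, in mm); z points along the fingers, y is the line along which they close (so a half turn about z gives the same grasp; the last joint's range is limited). The gripper opens to 92 mm and grips with 3 to 60 N. Pads are 20 mm wide; open, the fingers measure 128 mm over their backs; the gripper's body (75 mm by 189 mm) begins 69 mm behind the grasp point.
Start: joints at [1.129, 0.353, 1.633, -0, 1.155, -0.002], TCP at [266.098, 565.526, 214.583] pointing down, gripper open.
Joint ranges: [-2.63, 2.63], [-0.92, 2.1], [0.06, 2.66], [-1.3, 4.44], [0, 2.69], [-3.02, 3.02]. Speed limits (rad/s): [2.22, 2.22, 2.79, 3.14, 3.14, 3.14].

## Interface

Orientations are given as [roll, pitch, yaw] about the fixed x, y, z axes, in that order (R = Rz(yaw) Ry(pitch) Rx(roll)).
In Python, from station import ctrl gives the robot as it stands.
- The arm moves only by the tool apply_moves, never from a script. Its argument "increments" is text: rows parted by semicolons, each of 6 numbers parted by spaces: the shift along the tool's x, y, z in cm, then the turn, a rotation vector about the tool's x, y, z in units of 6 degrees (1.0 is 6 degrees). A call has 1 to 20 rows; each row shifts and turns the commanded pose from where the row before left it, along the tool's axes as they then stand; what a row does not reach is not made up. A row lasts 1/10 s, in which the tool goes at most 50 mm and 8.59 degrees, less where a joint would pass 70% of its speed; a pose out of reach is approached as far as the arm can. A call is refused whole if a number of a shift passes 5 or a number of a turn 1, either way. A call with a gripper value outside its range is refused whole. "jaw" is the closure, from -1 (fully open) to 1 (shut), set as the call begins (left out, the last holds). The fingers move at their own pace and stop on an object; "squeeze" is the grip in N (left out, the last holds). Time passes only in rows, so rows that do not move let the fingers close. It gives the time, the measured TCP pose, the force, the opening and the grip force at its end, in the units of the state.
- ctrl.sense(): the state, without advancing time (a new reading comes with each control period).
- ctrl.snapshot(name): name is "scene" or "top" or "wrist"; returns the picture (384x512x3 uint8, blue, green, red); there is no depth.
- ctrl.calibration(name): a dict with "fovy" (degrees; the focal length in pixels is half the picture's height over the tangent of half this angle, whatever the lens; pixels are square), "cx", "cy" (the principal point, pixels), "cam_to_world" (4x4, takes a point from camera to world coordinates); the wrist camera has in their place "T_tool_cam" (4x4, takes a point from camera to tool coordinates, whose origin is the TCP and whose axes are the flange's). Camera axes: x right, y down, z forward; pixel columns grow to the right and rows downward; lengths in mm; the calibration is good to about 2 mm. A picture is of the moment at which its call begins: read the wrist's pose just before it. calibration takes no time and is no camera call.
- ctrl.job_done(): hands the job in; it is judged then, once.
The state is a dict: "clock": time; "joints": joint angles; "joint_velocities": joint speeds; "effort": joint torques, N m; "eef_pos": TCP position; "eef_rot": TCP orientation; "wrist_force": force on the tool from outside, world axes, zero at the start; "wrist_torque": the same for the moment, N m; "opening": finger opening in mm; "gripper_force": force on a finger pad.
Only numpy, scipy, OpenCV 4.12 (cv2) and the standard library are available. Lean on these libraries where they do the work, as an engineer would, in place of code of your own. Each camera call takes 0.05 s, during which the arm holds its last target. There are 200 camera calls.

## Working session

There is one attempt and no reset: what is moved stays moved. The work goes in short steps, Python scripts to look and compute and a tool call to move; the robot and the scene stay as the last step left them, time stands still between calls to the robot, and variables do not carry over. Pictures are saved under pics/ and viewed, at most 10 in all, crops included, and the job is handed in when it is done.

Besides the shell and the picture viewer there is one more tool, called after "Request:" as name(argument=value, ...), one argument or row to a line, values as JSON. apply_moves: Moves the arm, as the interface text tells. Its arguments: {"type":"object","properties":{"increments":{"type":"string"},"jaw":{"type":"number"},"squeeze":{"type":"number"}},"required":["increments"]}

```bash
mkdir -p pics
cat > h.py <<'E'
import numpy as np, cv2
from station import ctrl
def snap(n,f): 
    im=ctrl.snapshot(n); cv2.imwrite('pics/'+f,im); return im
def project(n,P):
    c=ctrl.calibration(n); T=np.linalg.inv(np.array(c['cam_to_world'])); p=T[:3,:3]@np.array(P,float)+T[:3,3]
    f=192/np.tan(np.radians(c['fovy'])/2); return c['cx']+f*p[0]/p[2], c['cy']+f*p[1]/p[2]
def at_z(n,u,v,z):
    c=ctrl.calibration(n); T=np.array(c['cam_to_world']); f=192/np.tan(np.radians(c['fovy'])/2)
    d=T[:3,:3]@np.array([(u-c['cx'])/f,(v-c['cy'])/f,1]); o=T[:3,3]; return o+d*(z-o[2])/d[2]
E
python3 - <<'E'
from h import *
a=snap('scene','s0.png'); b=snap('top','t0.png')
cv2.imwrite('pics/both.png',np.vstack([cv2.resize(b,(800,600))]))
s=ctrl.sense(); print(s)
for n in('scene','top'):
    c=ctrl.calibration(n);print(n,c['fovy'],c['cx'],c['cy'],np.round(c['cam_to_world'],3).tolist())
E
```

```text
{'clock': 0.1, 'joints': array([ 1.12861959e+00,  3.53597399e-01,  1.63404259e+00,  3.61691224e-05,
        1.15523142e+00, -2.37051413e-03]), 'joint_velocities': array([-0.00020911, -0.00156269, -0.00343755, -0.00079587, -0.0012933 ,
        0.00011399]), 'effort': array([-7.32740846e-04, -5.94901514e+01, -3.34933197e+01,  6.96850265e-02,
        1.83003664e-02, -6.74527519e-05]), 'eef_pos': array([265.88238974, 565.12712612, 213.93456911]), 'eef_rot': array([-3.14031398e+00, -3.61032311e-05,  2.70177178e+00]), 'wrist_force': array([ 1.0550002 , -0.03669143, -0.91264427]), 'wrist_torque': array([-0.0088915 , -0.02747141,  0.05944424]), 'gripper_force': 0.0, 'opening': 91.34772542935039}
scene 45.86887615284094 252.34444354827318 193.78000104089483 [[0.659, -0.474, 0.584, -138.229], [-0.752, -0.398, 0.526, -717.35], [-0.017, -0.786, -0.619, 877.327], [0.0, 0.0, 0.0, 1.0]]
top 49.12701552885093 252.23455390204373 191.07757402215805 [[0.002, -0.986, 0.169, 381.482], [-1.0, -0.001, 0.009, -80.068], [-0.009, -0.169, -0.986, 1283.445], [0.0, 0.0, 0.0, 1.0]]
```

View pics/both.png

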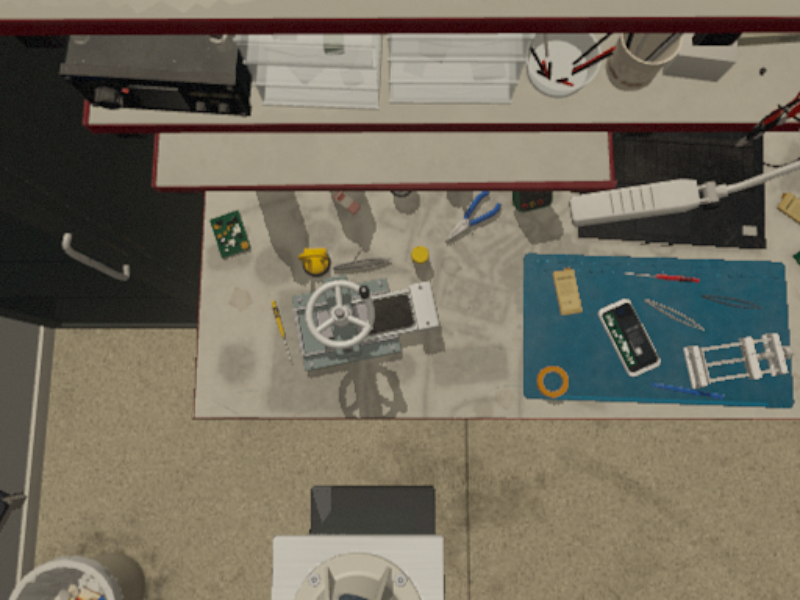

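View pics/s0.png

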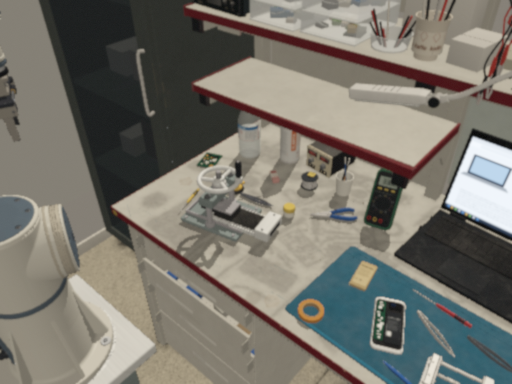

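Run:
```python
from h import *
b=cv2.imread('pics/t0.png'); cv2.imwrite('pics/tc.png',cv2.resize(b[150:250,165:295],(780,600),interpolation=cv2.INTER_CUBIC))
```

```text
(no output)
```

View pics/tc.png

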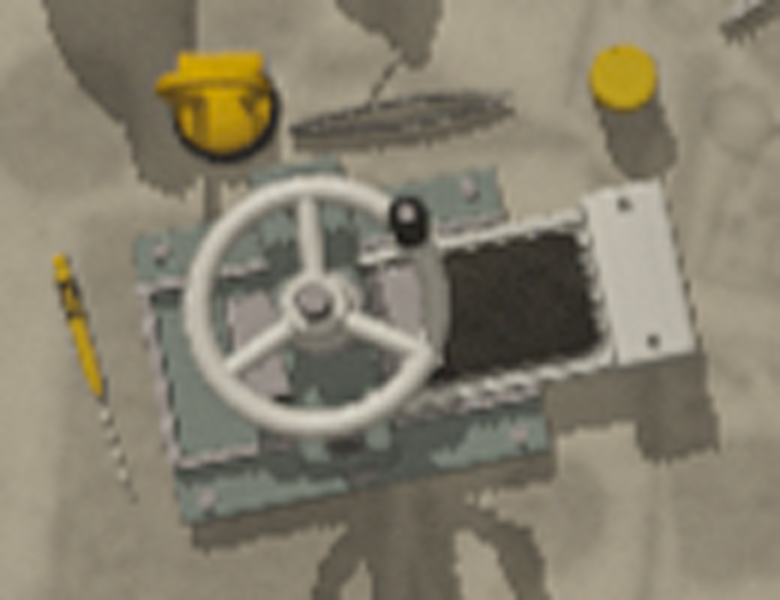

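Run:
```python
from h import *
def q(x,y,z): 
    p=at_z('top',165+x/6-0.4,150+y/6-0.4,z); return np.round(p[:2],1)
print('wheelc',q(317,307,140),'hub',q(315,298,160))
print('ring lr',q(185,307,140),q(450,307,140))
h=q(410,212,199);print('handle top',h)
B=[q(*a,45) for a in[(582,200),(658,180),(697,345),(620,365)]];print('block',B)
C=[q(*a,10) for a in[(135,240),(190,520),(550,455),(497,170)]];print('base',C,np.mean(C,0))
print('base dims',[np.linalg.norm(C[i]-C[i-1]) for i in range(4)],[np.linalg.norm(B[i]-B[i-1]) for i in range(4)])
d=(B[2]-B[1]);print('press yaw from block',np.degrees(np.arctan2(d[1],d[0])))
print('jar',q(624,77,33),'driver',q(62,262,8),q(133,497,5),'puller',q(225,100,50),'tweez',q(295,130,5),q(512,105,5))
```

```text
wheelc [550.7  26. ] hub [551.9  25.1]
ring lr [550.7  86.6] [550.8 -35.1]
handle top [584.1 -19.5]
block [array([619., -97.]), array([ 629.3, -135. ]), array([ 546. , -153.8]), array([ 536. , -115.6])]
base [array([604.6, 132.2]), array([461.4, 100.3]), array([494.5, -81.1]), array([641.5, -53.6])] [550.5   24.45]
base dims [np.float64(189.4287464985185), np.float64(146.71008826934846), np.float64(184.39514635694724), np.float64(149.5501588096783)] [np.float64(85.05856805754492), np.float64(39.371182354610575), np.float64(85.39514037695584), np.float64(39.48721312019882)]
press yaw from block -167.28197790600836
jar [ 685.1 -118.6] driver [593.5 169.7] [473.3 130.2] puller [669.   82.3] tweez [663.6  51.5] [676.9 -61.2]
```

Run:
```python
from h import *
a=cv2.imread('pics/s0.png'); cv2.imwrite('pics/sc.png',cv2.resize(a[50:250,120:380],(780,600),interpolation=cv2.INTER_CUBIC))
for z in (150,250,350,450): print(z,[ (at_z('top',u,v,z)[:2].round(), np.round(project('scene',at_z('top',u,v,z)),0)) for u,v in((99,119),(391,119))])
c=ctrl.calibration('wrist'); print(c['fovy'],c['cx'],c['cy'],np.round(c['T_tool_cam'],3).tolist())
```

```text
150 [(array([783., 364.]), array([196., 108.])), (array([ 782., -460.]), array([424., 207.]))]
250 [(array([747., 325.]), array([193.,  87.])), (array([ 747., -426.]), array([413., 176.]))]
350 [(array([712., 286.]), array([190.,  63.])), (array([ 712., -393.]), array([401., 140.]))]
450 [(array([677., 247.]), array([187.,  36.])), (array([ 676., -359.]), array([387., 100.]))]
67.75688185974292 260.187243950357 191.41036319310328 [[0.0, -0.97, -0.242, 66.99], [1.0, 0.0, 0.001, 1.322], [-0.001, -0.242, 0.97, -170.262], [0.0, 0.0, 0.0, 1.0]]
```

View pics/sc.png

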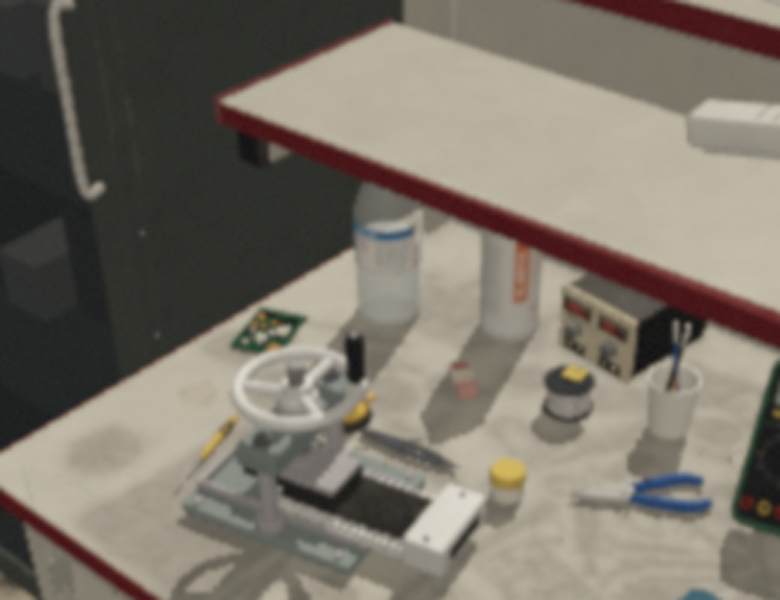

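Request:
apply_moves(
  increments="-2 -1.8 -2 0 0 0;-3.2 -2.9 -2 0 0 0;-3.2 -2.9 -1 0 0 0;-3.2 -2.9 -1 0 0 0;-3.2 -2.9 0 0 0 0;-3.2 -2.9 0 0 0 0;-3.2 -2.9 0 0 0 0;-3.2 -2.9 0 0 0 0;-3.2 -2.9 0 0 0 0;-3.2 -2.9 0 0 0 0;-3.2 -2.9 0 0 0 0;-3.2 -2.9 0 0 0 0;-3.2 -2.9 0 0 0 0;-3.2 -2.9 0 0 0 0;-3.2 -2.9 0 0 0 0;-3.2 -2.9 0 0 0 0;-3.2 -2.9 0 0 0 0;-3.2 -2.9 0 0 0 0;-3.2 -2.8 0 0 0 0;-3.2 -2.8 0 0 0 0",
  jaw=1,
  squeeze=5,
)

```text
clock: 2.1
eef_pos: [593.1, -216.6, 274.2]
eef_rot: [3.142, -0.001, 2.702]
wrist_force: [1.3, 0.4, 0.0]
opening: 0.8
gripper_force: 0.0
```

Request:
apply_moves(
  increments="0 0 0 0 0 1;0 0 0 0 0 1;0 0 0 0 0 1;0 0 0 0 0 1;0 0 0 0 0 1;0 0 0 0 0 1;0 0 0 0 0 1;0 0 0 0 0 1;0 0 0 0 0 1;0 0 0 0 0 1;0 0 0 0 0 1;0 0 0 0 0 1;0 0 0 0 0 1;0 0 0 0 0 1;0 0 0 0 0 1;0 0 0 0 0 1;0 0 0 0 0 1;0 0 0 0 0 1;0 0 0 0 0 1;0 0 0 0 0 1",
)

```text
clock: 4.1
eef_pos: [592.7, -214.8, 274.1]
eef_rot: [-3.141, 0.001, 0.603]
wrist_force: [-0.4, -0.6, -0.1]
opening: 0.7
gripper_force: 0.0
```

Request:
apply_moves(
  increments="0 0 0 0 0 1;0 0 0 0 0 1;0 0 0 0 0 1;0 0 0 0 0 1;0 0 0 0 0 1;0 0 0 0 0 1;0 0 0 0 0 1;0 0 0 0 0 1;0 0 0 0 0 1;0 0 0 0 0 1;0 0 0 0 0 1;0 0 0 0 0 1;0 0 0 0 0 1;0 0 0 0 0 1;0 0 0 0 0 1;0 0 0 0 0 1;0 0 0 0 0 1;0 0 0 0 0 1;0 0 0 0 0 0.86",
)

```text
clock: 6.0
eef_pos: [592.7, -214.8, 274.1]
eef_rot: [3.141, 0.0, -1.372]
wrist_force: [0.4, 0.8, -0.3]
opening: 0.8
gripper_force: 0.0
```

Run:
```python
from h import *
s=ctrl.sense(); print(s['joints'].round(2),s['eef_pos'],s['eef_rot'],s['wrist_force'].round(2),s['clock'])
im=snap('wrist','w1.png')
```

```text
[-0.35  0.31  1.55 -0.    1.27  2.59] [ 592.67915461 -214.81067388  274.13712934] [ 3.14085161e+00  4.19474983e-04 -1.37184092e+00] [ 0.41  0.79 -0.3 ] 6.0
```

View pics/w1.png

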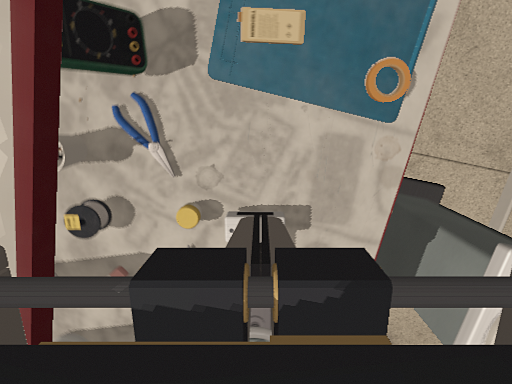

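Request:
apply_moves(
  increments="0 -0.6 4 0 0 0;0 0 4 0 0 0;0 0 4 0 0 0;0 0 4 0 0 0;0 0 4 0 0 0;0 0 3 0 0 0;0 0 2.2 0 0 0;0 0 0 0 0 0;-2 0 0 0 0 0;-2 0 0 0 0 0;-1 0 0 0 0 0;-0.5 0 0 0 0 0;-0.5 0 0 0 0 0;-0.5 0 0 0 0 0",
)

```text
clock: 7.45
eef_pos: [586.4, -150.1, 23.3]
eef_rot: [-3.14, -0.001, -1.367]
wrist_force: [0.4, -1.4, 2.0]
opening: 0.4
gripper_force: 0.9
```

Request:
apply_moves(
  increments="-0.5 0 0 0 0 0;-0.5 0 0 0 0 0;-0.5 0 0 0 0 0;-0.5 0 0 0 0 0;-0.5 0 0 0 0 0;-0.5 0 0 0 0 0;-0.5 0 0 0 0 0;-0.5 0 0 0 0 0",
)

```text
clock: 8.25
eef_pos: [577.5, -110.4, 22.5]
eef_rot: [3.142, 0.0, -1.368]
wrist_force: [1.1, -1.3, 0.8]
opening: 0.5
gripper_force: 0.9
```

Request:
apply_moves(
  increments="-0.4 0 0 0 0 0;-0.4 0 0 0 0 0;-0.2 0 0 0 0 0;-0.1 0 0 0 0 0;0 0 0 0 0 0",
)

```text
clock: 8.75
eef_pos: [574.9, -99.8, 22.4]
eef_rot: [3.141, 0.0, -1.368]
wrist_force: [0.0, 0.7, -0.3]
opening: 0.7
gripper_force: 0.0
```

Request:
apply_moves(
  increments="-0.1 0 0 0 0 0;-0.1 0 0 0 0 0;-0.1 0 0 0 0 0",
)

```text
clock: 9.05
eef_pos: [574.4, -97.2, 22.4]
eef_rot: [3.141, 0.0, -1.368]
wrist_force: [-0.9, -1.4, -0.1]
opening: 0.6
gripper_force: 0.8
```

Request:
apply_moves(
  increments="-0.1 0 0 0 0 0;-0.1 0 0 0 0 0",
)

```text
clock: 9.25
eef_pos: [574.3, -96.6, 22.5]
eef_rot: [3.141, -0.002, -1.366]
wrist_force: [-0.4, -14.6, -2.6]
opening: 0.4
gripper_force: 7.3
```

Request:
apply_moves(
  increments="-0.1 0 0 0 0 0;0 0 0 0 0 0;0 0 0 0 0 0",
)

```text
clock: 9.55
eef_pos: [574.4, -96.6, 22.5]
eef_rot: [3.141, -0.003, -1.366]
wrist_force: [0.0, -16.5, -3.2]
opening: 0.2
gripper_force: 7.8
```

Request:
apply_moves(
  increments="1 0 0 0 0 0;2 0 0 0 0 0;2 0 -2 0 0 0;0 0 -4 0 0 -1;0 0 -4 0 0 -1;0 0 -4 0 0 -1;0 0 -4 0 0 -1;0 0 -4 0 0 -1;0 0 -1.5 0 0 -1;0 0 0 0 0 -1;0 0 0 0 0 -1;0 0 0 0 0 -1;0 0 0 0 0 -1;0 0 0 0 0 -1;0 0 0 0 0 -1;0 0 0 0 0 -1;0 0 0 0 0 0",
)

```text
clock: 11.25
eef_pos: [584.3, -142.9, 257.6]
eef_rot: [-3.141, 0.0, -0.005]
wrist_force: [-0.2, 0.4, -0.4]
opening: 0.7
gripper_force: 0.0
```

Run:
```python
from h import *
s=ctrl.sense(); print(s['joints'].round(2),s['eef_pos'],s['eef_rot'],s['wrist_force'].round(2),s['clock'])
b=snap('top','t1.png'); a=cv2.imread('pics/t0.png')
f=lambda i:cv2.resize(i[165:240,180:290],(792,540),interpolation=cv2.INTER_CUBIC)
cv2.imwrite('pics/t1c.png',f(b))
```

```text
[-0.24  0.28  1.64  0.    1.22  1.33] [ 584.26745754 -142.94531889  257.56873718] [-3.14101145e+00  5.17961883e-05 -4.69463919e-03] [-0.22  0.41 -0.36] 11.25
```

View pics/t1c.png

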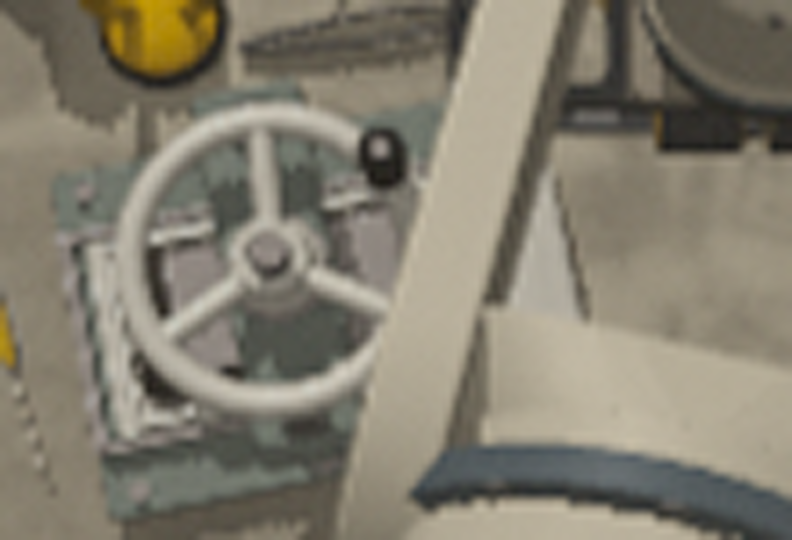

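```bash
cat > plan.py <<'E'
from h import *
from scipy.optimize import brentq
A=np.array([550.5,25.5]); R=55.; 
P=lambda d: A+R*np.array([np.cos(np.radians(d)),np.sin(np.radians(d))])
def dist(tool,handle):
    q=np.abs(P(handle)-P(tool))-np.array([10,18]); return np.hypot(*np.maximum(q,0))-9.5
for h in (-53.3,-143,-233,-323): print(h, brentq(lambda t:dist(t,h),h+5,h+60)-h)
def rows(a,b,step):   # tool rows in cm, yaw 0
    n=int(round((a-b)/step)); w=[P(a-step*i) for i in range(n+1)]; prev=w[0].copy(); out=[]
    for p in w[1:]:
        d=np.round((p-prev)/10,2); prev=prev+d*10; out.append(f"{d[0]:g} {-d[1]:g} 0 0 0 0")
    return out
if __name__=='__main__':
    print(P(-5)-ctrl.sense()['eef_pos'][:2], P(-5))
    r=rows(-5,-365,6)
    for i in range(0,60,20): print(';'.join(r[i:i+20]))
E
python3 plan.py
```

```text
-53.3 30.910160387855623
-143 26.634864532517653
-233 30.973238931627378
-323 26.634864532517668
[ 21.06472181 163.6851032 ] [605.2907084   20.70643415]
-0.08 0.57 0 0 0 0;-0.14 0.56 0 0 0 0;-0.2 0.54 0 0 0 0;-0.25 0.52 0 0 0 0;-0.3 0.49 0 0 0 0;-0.36 0.45 0 0 0 0;-0.4 0.41 0 0 0 0;-0.44 0.37 0 0 0 0;-0.48 0.33 0 0 0 0;-0.5 0.27 0 0 0 0;-0.54 0.21 0 0 0 0;-0.55 0.16 0 0 0 0;-0.57 0.1 0 0 0 0;-0.57 0.04 0 0 0 0;-0.58 -0.02 0 0 0 0;-0.57 -0.08 0 0 0 0;-0.56 -0.14 0 0 0 0;-0.54 -0.2 0 0 0 0;-0.52 -0.25 0 0 0 0;-0.48 -0.3 0 0 0 0
-0.46 -0.36 0 0 0 0;-0.41 -0.4 0 0 0 0;-0.37 -0.44 0 0 0 0;-0.32 -0.48 0 0 0 0;-0.27 -0.5 0 0 0 0;-0.22 -0.54 0 0 0 0;-0.16 -0.55 0 0 0 0;-0.1 -0.57 0 0 0 0;-0.04 -0.57 0 0 0 0;0.02 -0.58 0 0 0 0;0.08 -0.57 0 0 0 0;0.14 -0.56 0 0 0 0;0.2 -0.54 0 0 0 0;0.25 -0.52 0 0 0 0;0.31 -0.48 0 0 0 0;0.35 -0.46 0 0 0 0;0.4 -0.41 0 0 0 0;0.44 -0.37 0 0 0 0;0.48 -0.32 0 0 0 0;0.51 -0.27 0 0 0 0
0.53 -0.22 0 0 0 0;0.55 -0.16 0 0 0 0;0.57 -0.1 0 0 0 0;0.57 -0.04 0 0 0 0;0.58 0.02 0 0 0 0;0.57 0.08 0 0 0 0;0.56 0.14 0 0 0 0;0.54 0.2 0 0 0 0;0.52 0.25 0 0 0 0;0.49 0.31 0 0 0 0;0.45 0.35 0 0 0 0;0.41 0.4 0 0 0 0;0.37 0.44 0 0 0 0;0.33 0.48 0 0 0 0;0.27 0.51 0 0 0 0;0.21 0.53 0 0 0 0;0.16 0.55 0 0 0 0;0.1 0.57 0 0 0 0;0.04 0.57 0 0 0 0;-0.02 0.58 0 0 0 0
```

Request:
apply_moves(
  increments="0.4 -3.4 0 0 0 0;0.4 -4 0 0 0 0;0.4 -4 0 0 0 0;0.4 -3 0 0 0 0;0.5 -1.97 0 0 0 0;0 0 0 0 0 0;0 0 3 0 0 0;0 0 3 0 0 0;0 0 2 0 0 0;0 0 1.5 0 0 0;0 0 0.5 0 0 0;0 0 0 0 0 0",
)

```text
clock: 12.5
eef_pos: [606.2, 20.0, 157.3]
eef_rot: [3.142, 0.001, -0.007]
wrist_force: [-0.3, -0.2, 0.3]
opening: 0.7
gripper_force: 0.0
```

Request:
apply_moves(
  increments="-0.08 0.57 0 0 0 0;-0.07 0.28 0 0 0 0;0 0 0 0 0 0",
)

```text
clock: 12.8
eef_pos: [605.1, 11.3, 158.5]
eef_rot: [3.142, -0.001, -0.007]
wrist_force: [-0.0, -0.0, 0.3]
opening: 0.4
gripper_force: 0.0
```

Request:
apply_moves(
  increments="-0.04 0.14 0 0 0 0;-0.04 0.14 0 0 0 0",
)

```text
clock: 13.0
eef_pos: [604.0, 9.0, 157.9]
eef_rot: [-3.142, -0.0, -0.006]
wrist_force: [0.7, 0.5, 0.2]
opening: 0.9
gripper_force: 0.0
```

Request:
apply_moves(
  increments="-0.04 0.14 0 0 0 0;-0.04 0.14 0 0 0 0",
)

```text
clock: 13.2
eef_pos: [603.1, 6.3, 157.6]
eef_rot: [-3.142, 0.0, -0.006]
wrist_force: [0.1, 0.1, 0.7]
opening: 0.3
gripper_force: 0.0
```

Request:
apply_moves(
  increments="-0.05 0.13 0 0 0 0",
)

```text
clock: 13.3
eef_pos: [602.6, 4.9, 157.6]
eef_rot: [3.142, 0.0, -0.006]
wrist_force: [0.1, -0.7, -0.3]
opening: 0.7
gripper_force: 0.0
```

Request:
apply_moves(
  increments="-0.05 0.13 0 0 0 0",
)

```text
clock: 13.4
eef_pos: [602.0, 3.7, 157.5]
eef_rot: [3.142, 0.0, -0.006]
wrist_force: [0.1, -0.6, -0.4]
opening: 0.4
gripper_force: 0.0
```

Request:
apply_moves(
  increments="-0.05 0.13 0 0 0 0",
)

```text
clock: 13.5
eef_pos: [601.8, 2.5, 157.6]
eef_rot: [-3.141, -0.0, -0.006]
wrist_force: [1.6, 1.9, -0.1]
opening: 0.2
gripper_force: 1.0
```

Run:
```python
from plan import *
r=rows(-24,-366,6)
for i in range(0,60,20): print(';'.join(r[i:i+20]))
```

```text
-53.3 30.910160387855623
-143 26.634864532517653
-233 30.973238931627378
-323 26.634864532517668
-0.26 0.51 0 0 0 0;-0.31 0.49 0 0 0 0;-0.37 0.44 0 0 0 0;-0.4 0.41 0 0 0 0;-0.45 0.36 0 0 0 0;-0.48 0.32 0 0 0 0;-0.52 0.26 0 0 0 0;-0.53 0.2 0 0 0 0;-0.56 0.15 0 0 0 0;-0.57 0.09 0 0 0 0;-0.57 0.03 0 0 0 0;-0.58 -0.03 0 0 0 0;-0.57 -0.09 0 0 0 0;-0.55 -0.15 0 0 0 0;-0.54 -0.2 0 0 0 0;-0.51 -0.26 0 0 0 0;-0.49 -0.32 0 0 0 0;-0.44 -0.36 0 0 0 0;-0.41 -0.41 0 0 0 0;-0.36 -0.44 0 0 0 0
-0.32 -0.49 0 0 0 0;-0.26 -0.51 0 0 0 0;-0.21 -0.54 0 0 0 0;-0.14 -0.55 0 0 0 0;-0.09 -0.57 0 0 0 0;-0.03 -0.58 0 0 0 0;0.03 -0.57 0 0 0 0;0.09 -0.57 0 0 0 0;0.14 -0.56 0 0 0 0;0.21 -0.53 0 0 0 0;0.26 -0.52 0 0 0 0;0.32 -0.48 0 0 0 0;0.36 -0.45 0 0 0 0;0.41 -0.4 0 0 0 0;0.44 -0.37 0 0 0 0;0.49 -0.31 0 0 0 0;0.51 -0.26 0 0 0 0;0.54 -0.21 0 0 0 0;0.55 -0.15 0 0 0 0;0.57 -0.09 0 0 0 0
0.58 -0.03 0 0 0 0;0.57 0.03 0 0 0 0;0.57 0.09 0 0 0 0;0.56 0.15 0 0 0 0;0.53 0.21 0 0 0 0;0.52 0.26 0 0 0 0;0.48 0.31 0 0 0 0;0.45 0.37 0 0 0 0;0.4 0.4 0 0 0 0;0.37 0.45 0 0 0 0;0.31 0.48 0 0 0 0;0.26 0.52 0 0 0 0;0.21 0.53 0 0 0 0;0.15 0.56 0 0 0 0;0.09 0.57 0 0 0 0;0.03 0.57 0 0 0 0;-0.03 0.58 0 0 0 0
```

Request:
apply_moves(
  increments="-0.26 0.51 0 0 0 0;-0.31 0.49 0 0 0 0;-0.37 0.44 0 0 0 0;-0.4 0.41 0 0 0 0;-0.45 0.36 0 0 0 0;-0.48 0.32 0 0 0 0;-0.52 0.26 0 0 0 0;-0.53 0.2 0 0 0 0;-0.56 0.15 0 0 0 0;-0.57 0.09 0 0 0 0",
)

```text
clock: 14.5
eef_pos: [556.5, -29.7, 157.7]
eef_rot: [-3.142, -0.0, -0.006]
wrist_force: [3.4, 0.1, 0.2]
opening: 0.6
gripper_force: 1.4
```

Request:
apply_moves(
  increments="-0.57 0.03 0 0 0 0;-0.58 -0.03 0 0 0 0;-0.57 -0.09 0 0 0 0;-0.55 -0.15 0 0 0 0;-0.54 -0.2 0 0 0 0;-0.51 -0.26 0 0 0 0;-0.49 -0.32 0 0 0 0;-0.44 -0.36 0 0 0 0;-0.41 -0.41 0 0 0 0;-0.36 -0.44 0 0 0 0",
)

```text
clock: 15.5
eef_pos: [505.9, -6.8, 157.4]
eef_rot: [3.141, 0.001, -0.006]
wrist_force: [-0.3, -2.8, -0.3]
opening: 0.6
gripper_force: 1.3
```

Request:
apply_moves(
  increments="-0.32 -0.49 0 0 0 0;-0.26 -0.51 0 0 0 0;-0.21 -0.54 0 0 0 0;-0.14 -0.55 0 0 0 0;-0.09 -0.57 0 0 0 0;-0.03 -0.58 0 0 0 0;0.03 -0.57 0 0 0 0;0.09 -0.57 0 0 0 0;0.14 -0.56 0 0 0 0;0.21 -0.53 0 0 0 0",
)

```text
clock: 16.5
eef_pos: [501.2, 48.3, 157.5]
eef_rot: [-3.141, 0.001, -0.006]
wrist_force: [-1.2, -2.4, -0.7]
opening: 0.4
gripper_force: 1.3
```

Request:
apply_moves(
  increments="0.26 -0.52 0 0 0 0;0.32 -0.48 0 0 0 0;0.36 -0.45 0 0 0 0;0.41 -0.4 0 0 0 0;0.44 -0.37 0 0 0 0;0.49 -0.31 0 0 0 0;0.51 -0.26 0 0 0 0;0.54 -0.21 0 0 0 0;0.55 -0.15 0 0 0 0;0.57 -0.09 0 0 0 0",
)

```text
clock: 17.5
eef_pos: [546.5, 80.0, 157.6]
eef_rot: [3.142, 0.0, -0.006]
wrist_force: [-2.8, -0.6, -0.0]
opening: 0.3
gripper_force: 1.4
```

Run:
```python
from h import *
a=snap('scene','s2.png'); cv2.imwrite('pics/s2c.png',cv2.resize(a[130:260,150:310],(800,650))[:600])
```

```text
(no output)
```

View pics/s2c.png

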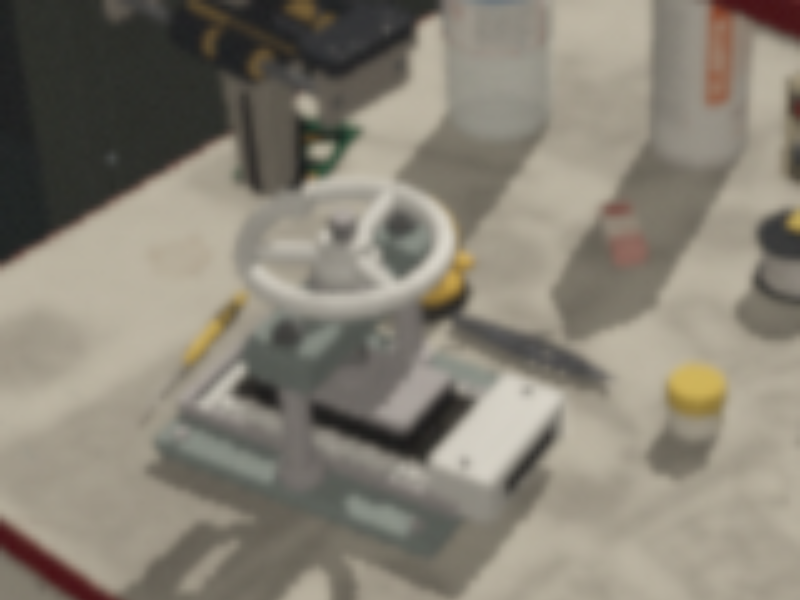

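Request:
apply_moves(
  increments="0.58 -0.03 0 0 0 0;0.57 0.03 0 0 0 0;0.57 0.09 0 0 0 0;0.56 0.15 0 0 0 0;0.53 0.21 0 0 0 0;0.52 0.26 0 0 0 0;0.48 0.31 0 0 0 0;0.45 0.37 0 0 0 0;0.4 0.4 0 0 0 0;0.37 0.45 0 0 0 0;0.31 0.48 0 0 0 0;0.26 0.52 0 0 0 0",
)

```text
clock: 18.75
eef_pos: [602.5, 46.8, 157.7]
eef_rot: [-3.141, -0.001, -0.006]
wrist_force: [-0.0, 3.2, 0.1]
opening: 0.6
gripper_force: 1.3
```

Request:
apply_moves(
  increments="0.21 0.53 0 0 0 0;0.15 0.56 0 0 0 0;0.09 0.57 0 0 0 0;0.03 0.57 0 0 0 0",
)

```text
clock: 19.15
eef_pos: [606.6, 24.4, 157.6]
eef_rot: [-3.141, -0.0, -0.006]
wrist_force: [0.1, 4.4, -0.9]
opening: 0.6
gripper_force: 1.7
```

Request:
apply_moves(
  increments="-0.02 0.5 0 0 0 0;-0.07 0.45 0 0 0 0;-0.1 0.35 0 0 0 0;-0.11 0.3 0 0 0 0;-0.1 0.2 0 0 0 0;0 0 0 0 0 0",
)

```text
clock: 19.75
eef_pos: [602.4, 6.4, 157.7]
eef_rot: [3.141, -0.0, -0.006]
wrist_force: [1.6, 1.7, -0.1]
opening: 0.6
gripper_force: 0.6
```

Request:
apply_moves(
  increments="-0.03 0.15 0 0 0 0;-0.02 0.13 0 0 0 0;0 0 0 0 0 0",
)

```text
clock: 20.05
eef_pos: [602.0, 3.9, 157.6]
eef_rot: [3.141, -0.0, -0.006]
wrist_force: [1.0, 1.5, -0.6]
opening: 0.7
gripper_force: 1.0
```

Request:
apply_moves(
  increments="0.2 -0.8 0 0 0 0;0.1 -0.8 0 0 0 0;0 0 -4 0 0 0;0 0 -4 0 0 0;0 0 -3 0 0 0;-2 -4 0 0 0 0;-3 -4 0 0 0 0;-3 -4 0 0 0 0;-3 -4 0 0 0 0;-3 -4 0 0 0 0;-3 -4 0 0 0 0;0 0 0 0 0 0;0 0 0 0 0 0",
)

```text
clock: 21.35
eef_pos: [435.6, 262.2, 267.6]
eef_rot: [3.141, -0.0, -0.003]
wrist_force: [0.3, -0.2, 0.2]
opening: 0.4
gripper_force: 0.0
```

Run:
```python
from h import *
b=snap('top','t3.png'); a=cv2.imread('pics/t0.png')
f=lambda i:cv2.resize(i[170:230,190:243],(390,450),interpolation=cv2.INTER_CUBIC)
cv2.imwrite('pics/cmp.png',np.hstack([f(a),f(b)]))
P=lambda u,v:at_z('top',u,v,199)[:2]
for i in(a,b):
    r=i[178:196,224:244].max(2)<60; m=cv2.moments(r.astype(np.uint8),True); print(224+m['m10']/m['m00'],178+m['m01']/m['m00'],m['m00'])
# sub-pixel shift of the handle patch
t=a[180:192,227:240]; res=cv2.matchTemplate(b[172:200,219:248],t,cv2.TM_CCOEFF_NORMED); _,mx,_,l=cv2.minMaxLoc(res); print('match',mx,l,'same=(8,8)')
```

```text
234.8 188.4857142857143 35.0
234.08823529411765 188.38235294117646 34.0
match 0.9699837565422058 (8, 8) same=(8,8)
```

View pics/cmp.png

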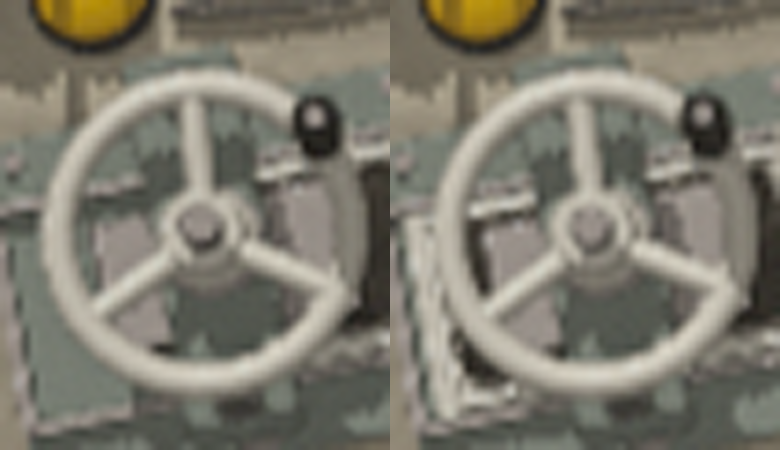

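```bash
python3 -c "
from station import ctrl
print(ctrl.job_done())"
```

```text
the job is handed in; nothing more can be done
None
```

I pushed the tray fully home until it met the firm stop, then pushed the wheel one full turn clockwise by its handle. In the top camera the handle stopped within about 1° of where it started. I did not check pad contact on the glass directly; the job was handed in at about 21 s with the robot clear of everything.

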